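# Close the tea caddy until it clicks

## Robot

A 6-joint arm with a two-finger parallel gripper is mounted at the origin on the work surface. World frame = base frame: x ahead of the robot, y to its left, z up, the work surface at z = 0. Lengths are in m, angles in degrees, forces in N, time in s.
With the tool pointing down it reaches from about 0.4 to 0.825 m from the base axis. Payload 7 kg.
Tool frame: the origin (TCP) lies on the centre line of the jaws, within the pads' length; the fingertips stand 11 mm ahead of it and the grasp point (between the pads) lies 8 mm behind it; z points along the fingers, y is the direction in which the jaws open and shut (so a half turn about z gives the same grasp; the last joint's range is limited). The gripper opens to 88 mm and grips with 3 to 60 N. Pads are 19 mm wide; open, the fingers measure 130 mm over their backs; the gripper's body (78 mm by 193 mm) begins 47 mm behind the grasp point.
Start: joints at [-56.087, 20.546, 0.682, 0, -70.136, -16.507], TCP at [0.202, -0.644, 0.238] pointing down, gripper open.
Joint ranges: [-176.03, 176.03], [-82.01, 121.73], [-58.28, 71.71], [-173.87, 95.51], [-174.79, -0.11], [-173.66, 173.66]. Speed limits (degrees/s): [136.94, 136.94, 172.46, 180, 180, 180].

## Interface

Orientations are given as [roll, pitch, yaw] about the fixed x, y, z axes, in that order (R = Rz(yaw) Ry(pitch) Rx(roll)).
In Python, from plant import ctrl, cams, order gives the robot as it stands.
- The arm moves only by the tool jog_arm, never from a script. Its argument "motion" is a list of rows, each an object with "offset": the shift along the tool's x, y, z in mm, a list of three; "roll": the turn about the tool's z in rad; "hand": the finger opening in mm, from 0 to 87.6. A call has 1 to 20 rows; each row is the pose to reach, as a shift and turn from the pose commanded when the call began, along the tool's axes at that moment; what a row does not reach only later rows make up. A row lasts 1/12 s, in which the tool goes at most 41.7 mm and 7.16 degrees, less where a joint would pass 70% of its speed; a pose out of reach is approached as far as the arm can. A call with a gripper value outside its range is refused whole. The fingers move at their own pace and stop on an object; the grip force is fixed at half the most. Time passes only in rows, so rows that repeat a pose let the fingers close. It gives the time, the measured TCP pose, the force and the opening at its end, in the units of the state.
- ctrl.get_obs(): the state, without advancing time (a new reading comes with each control period).
- cams.snapshot(name): name is "scene" or "top"; returns a dict with "img" (400x640x3 uint8, red, green, blue), "K" (3x3 intrinsics, pixels), "cam_to_world" (4x4, takes a point from camera to world coordinates). Camera axes: x right, y down, z forward; pixel columns grow to the right and rows downward; lengths in m; the calibration is good to about 2 mm. A picture is of the moment at which its call begins. There is no depth.
- order.close_job(): hands the job in, once; it reports no verdict.
The state is a dict: "clock": time; "joint_pos": joint angles; "qvel": joint speeds; "tau": joint torques, N m; "tool_pos": TCP position; "orientation": TCP orientation; "force": force on the tool from outside, world axes, zero at the start; "moment": the same for the moment, N m; "opening": finger opening in m.
Only numpy, scipy, OpenCV 4.12 (cv2) and the standard library are available. Lean on these libraries where they do the work, as an engineer would, in place of code of your own. Each camera call takes 0.05 s, during which the arm holds its last target. There are 200 camera calls.

## Task

Stand the small square steel tin upright in the empty compartment of the tea caddy, then slide the caddy's lid shut along its rails until its springy tab clicks down behind the steel ledge. Feel for the click and do not force the lid against its stop, and leave the glasses, cups, bowl and jar where they are.

Things in the scene. Friction and masses are not known exactly. Their poses are not given: they have to be found in the camera images.
- caddy: Cream plastic tea caddy fixed to the table, 268 long (x) by 160 wide (y) mm. +x is the way the lid slides shut; origin on the table, body from x -122 to +146 mm. The lid runs on the side walls' tops (height 66 mm) between rails with overhanging lips, 2 mm play up, 1.5 mm each side; rail tops at 79 mm. Tea packets fill its near (-x) half, below the lid.
- compartment (a point): Middle of the floor of the caddy's empty compartment, 6 mm above the table, 56 mm in +x from the caddy's origin. The compartment is 88 mm (x) by 140 mm (y), walls up to about 62 to 79 mm above the table. Axes are the caddy's. With the lid open, the lid's tab overhangs at most the first 19 mm of it.
- strike_nominal (a point): Nominal middle of the steel strike plate on the caddy's end block, 66 mm above the table. Mid-width it has a ledge 6 mm high with a 16 mm ramp facing -x and an upright back; beside that, two 9 mm high shoulders that stop the lid's front edge. The real plate sits up to 7 mm nearer or farther in x, each time different and not measured: it must be felt.
- lid: Grey plastic lid, a loose plate 210 (x) by 148 (y) by 6 mm, 110 to 225 g, in the caddy's rails, standing open: origin (centre of underside) 104 to 116 mm behind (-x) the caddy's, x axes alike. Clicks when its origin is at -10 to +5.5 mm in the caddy's frame; the hard stop comes 1 to 3 mm beyond the click. Lid and caddy pressing on each other with more than 30 N counts as forcing.
- lid_grip (a point): In the lid's grip bar: 30 mm in +x of the lid's origin, 20 mm above the lid's underside. The bar is 16 mm thick (x), 60 mm long (y), its top 12 mm above this point, the plate's top 14 mm below it. Axes are the lid's.
- tab_tip (a point): Top of the tip of the lid's springy tab, which points in +x from the lid's front edge, barb under its end: at lid x +132 mm, 11 mm above the lid's underside when straight, up to 6 mm higher on the ledge, down again once clicked. Sliding takes 0 to 4 N; over the last 20 mm, as the barb climbs, the push rises to 3 to 12 N, drops by over 5 N at the click (the tab then pulls the lid on), and rises steeply at the stop.
- tin: Small square steel tin, 42 by 42 mm, 54 mm tall, about 90 to 145 g, standing on the table beside the caddy; origin at the centre of its underside, x and y square to its sides, z up.
- glass_a: Empty drinking glass, rim 68 mm wide, 95 mm tall, standing; bystander. Origin at the centre of its underside.
- glass_b: Another such glass; bystander.
- glass_c: Another such glass; bystander.
- cups: Stack of paper cups, 76 mm wide, 125 mm tall; bystander. Origin at the centre of its underside.
- sugar_bowl: White china bowl, 96 mm wide, 55 mm tall; bystander. Origin at the centre of its underside.
- honey: Amber jar with a steel cap, 60 mm wide, 110 mm tall; bystander. Origin at the centre of its underside.
There are look-alikes about, which are no part of the job. Of the things like the tin, leave any that is green; of the rest the smaller one is meant.

How it is judged (in metres and radians):
On the way, in this order (a step that is already met when the one before it is completed fails the run):
1. the tin stands in the empty compartment while the lid is still open, released (x of tin in the frame of caddy between 0.012 and 0.1 m and y of tin in the frame of caddy between -0.07 and 0.07 m and z of tin in the frame of caddy below 0.01 m and angle between tin's own z axis and vertical below 0.15 rad and contact force between tin and the fingers below 0.1 N and x of lid in the frame of caddy below -0.05 m), for 0.2 s.
2. the tab is bent up by the ledge (z of tab_tip in the frame of lid above 0.0135 m and x of lid in the frame of caddy above -0.034 m).
At the end, for the whole second after the job is handed in: The tin stands upright (within 9 degrees) on the floor of the empty compartment; the lid is in its rails, shut (origin within 9.8 mm short of and 9 mm beyond the caddy's origin) with its tab clicked down straight behind the ledge (tip within 1.2 mm of straight); both at rest (x of lid in the frame of caddy between -0.0098 and 0.009 m and z of lid in the frame of caddy between 0.062 and 0.07 m and angle between the x axis of lid and the x axis of caddy, either way round below 0.05 rad and z of tab_tip in the frame of lid below 0.0122 m and linear speed of lid below 0.01 m/s and x of tin in the frame of caddy between 0.012 and 0.1 m and y of tin in the frame of caddy between -0.07 and 0.07 m and z of tin in the frame of caddy below 0.01 m and angle between tin's own z axis and vertical below 0.15 rad and linear speed of tin below 0.02 m/s); the robot touches nothing.
It fails at once if lid and caddy pressed together with more than 30 N (contact force between lid and caddy above 30 N).
It fails at once if a glass was knocked or shifted by more than 2 cm (distance of any of glass_a, glass_b, glass_c from where it was at the start of the episode above 0.02 m).
It fails at once if the cups, bowl or jar were shifted by more than 2 cm (distance of any of cups, sugar_bowl, honey from where it was at the start of the episode above 0.02 m).
It also fails if it takes over 67 s, if anything falls off the work surface, if the arm or the gripper's body presses on something with over 40 N, if the wrist force passes 120 N, or if a joint passes its speed limit or range.

## Working session

There is one attempt and no reset: what is moved stays moved. The work goes in short steps, Python scripts to look and compute and a tool call to move; the robot and the scene stay as the last step left them, time stands still between calls to the robot, and variables do not carry over. Pictures are saved under pics/ and viewed, about 8 in all and at most 12, crops included, and the job is handed in when it is done.

Besides the shell and the picture viewer there is one more tool, called after "Emit:" as a command line: name --argument value ..., lists and objects as JSON in quotes. jog_arm: Moves the arm, as the interface text tells. Its arguments: {"type":"object","properties":{"motion":{"type":"array"}},"required":["motion"]}

```bash
mkdir -p pics
cat > h.py <<'E'
import numpy as np,cv2
from plant import ctrl,cams,order
def snap(n):
    s=cams.snapshot(n); np.savez('last_'+n+'.npz',**s); return s
def load(n): return dict(np.load('last_'+n+'.npz'))
def cast(s,u,v,z):
    T=s['cam_to_world']; d=T[:3,:3]@np.linalg.inv(s['K'])@np.array([u,v,1.]); o=T[:3,3]
    return o+d*(z-o[2])/d[2]
def proj(s,p):
    T=s['cam_to_world']; c=T[:3,:3].T@(np.array(p)-T[:3,3]); q=s['K']@c; return q[:2]/q[2]
def save(n,img): cv2.imwrite('pics/'+n,cv2.cvtColor(img,cv2.COLOR_RGB2BGR))
E
python3 - <<'E'
from h import *
for n in('scene','top'):
    s=snap(n); save(n+'1.png',s['img']); print(n,s['cam_to_world'].round(3).tolist(),s['K'].tolist())
o=ctrl.get_obs(); print(o)
E
```

```text
scene [[0.275, 0.766, -0.581, 1.247], [0.961, -0.225, 0.159, -0.196], [-0.01, -0.602, -0.798, 1.101], [0.0, 0.0, 0.0, 1.0]] [[372.02125468962845, 0.0, 322.99523419424725], [0.0, 372.02125468962845, 200.54600419139175], [0.0, 0.0, 1.0]]
top [[0.003, -0.999, 0.048, 0.459], [-1.0, -0.003, -0.013, 0.032], [0.013, -0.048, -0.999, 1.213], [0.0, 0.0, 0.0, 1.0]] [[447.79007608667337, 0.0, 313.35715870961405], [0.0, 447.79007608667337, 194.833089726874], [0.0, 0.0, 1.0]]
{'clock': 0.1, 'joint_pos': array([-5.60885111e+01,  2.05875226e+01,  6.39290403e-01, -1.66587723e-02,
       -7.01354821e+01, -1.65096973e+01]), 'qvel': array([-0.03925116, -0.18141394,  0.03636838, -0.03352701, -0.01871193,
        0.02767486]), 'tau': array([-3.26127563e-03, -5.84162664e+01,  2.93748540e+01,  7.01573879e+00,
        1.00469420e-02, -8.46623448e-05]), 'tool_pos': array([ 0.2017514 , -0.64370993,  0.23671962]), 'orientation': array([ 1.79915286e+02, -8.77630348e-03, -1.62603874e+02]), 'force': array([ 0.20455101, -1.27115217,  0.79482954]), 'moment': array([-0.05384998,  0.04695047,  0.02510522]), 'opening': 0.08768201941249305}
```

View pics/top1.png

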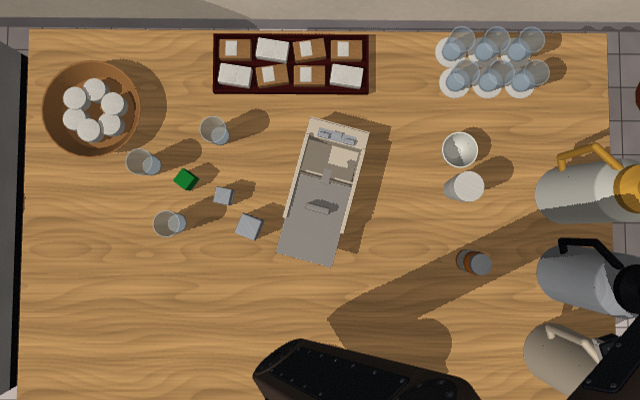

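View pics/scene1.png

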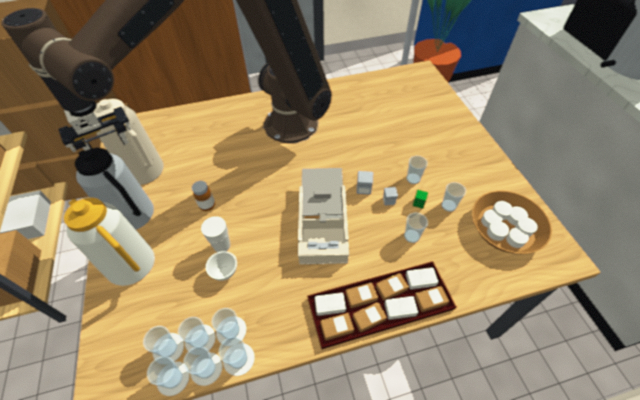

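Top view: tin-like things are green cube at (186,179) (out), small grey at (223,196), larger grey at (249,226). The small grey is the choice. The caddy's strike end is at (338,130) and the lid's grip bar at (320,207). The scene view agrees: small tin (390,196), green (421,198), large (365,182). Next, close crops to check.

Run:
```python
from h import *
s=load('top'); im=s['img']
c=cv2.resize(im[110:275,200:390],None,fx=4,fy=4,interpolation=cv2.INTER_CUBIC)[:600]
c=cv2.resize(im[112:272,200:380],None,fx=3.7,fy=3.7,interpolation=cv2.INTER_CUBIC)
save('crop1.png',c)
hsv=cv2.cvtColor(im,cv2.COLOR_RGB2HSV)
m=((hsv[...,1]<60)&(hsv[...,2]>110)).astype(np.uint8)
for name,(x0,y0,x1,y1),h in(('small',(205,180,236,210),.054),('big',(232,208,268,244),.065)):
    mm=np.zeros_like(m); mm[y0:y1,x0:x1]=m[y0:y1,x0:x1]
    cs,_=cv2.findContours(mm,0,1); k=max(cs,key=cv2.contourArea)
    w=np.array([cast(s,*p[0],h)[:2] for p in k],np.float32)
    print(name,cv2.boundingRect(k),cv2.contourArea(k),cv2.minAreaRect(w), cv2.minAreaRect(k))
print(im[196,223],im[226,249])
hsv[...,1]
```

```text
small (213, 187, 18, 18) 218.5 ((0.5125865936279297, 0.2538863718509674), (0.03950880840420723, 0.0416138730943203), 78.26455688476562) ((221.62940979003906, 195.4176483154297), (15.293599128723145, 16.161319732666016), 12.528807640075684)
big (235, 214, 26, 26) 401.0 ((0.43260473012924194, 0.18517695367336273), (0.054018549621105194, 0.0528406947851181), 68.39707946777344) ((247.37930297851562, 226.55172729492188), (21.169269561767578, 20.79787826538086), 21.801406860351562)
[152 152 153] [155 156 156]
```

View pics/crop1.png

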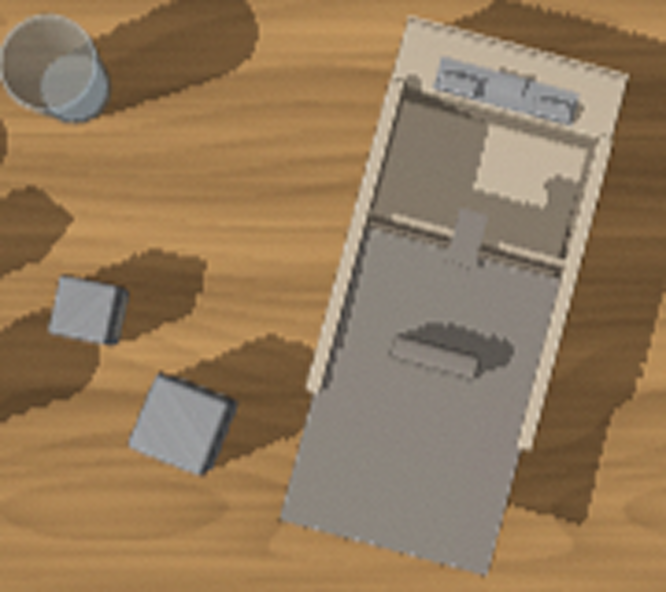

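Run:
```python
from h import *
s=load('top')
P=lambda x,y,z:cast(s,x/3.7+200-.4,y/3.7+112-.4,z)[:2]
nl,nr=P(308,389,.079),P(534,450,.079)
for z in(.066,.079):
    fl,fr=P(408,17,z),P(629,75,z)
    print(z,'w',np.linalg.norm(nl-nr),np.linalg.norm(fl-fr),'len',np.linalg.norm(fl-nl),np.linalg.norm(fr-nr))
    f=(fl+fr)/2;n=(nl+nr)/2;d=f-n;L=np.linalg.norm(d);d/=L
    print('yaw',np.degrees(np.arctan2(d[1],d[0])),'width yaw',[np.degrees(np.arctan2(*(v)[::-1]))-90 for v in(nl-nr,fl-fr)],'orig',n+d*.122,f-d*.146)
# lid
l1,l2=P(281,521,.072),P(488,575,.072); print('lid near mid',(l1+l2)/2,np.linalg.norm(l1-l2))
b=[P(391,338,.098),P(398,335,.098),P(480,357,.098),P(472,380,.098),P(389,352,.098)];print('bar',np.round(b,4))
```

```text
0.066 w 0.15986973819587955 0.15969344002631797 len 0.2684877092751074 0.26963053144620563
yaw -14.554255631901738 width yaw [np.float64(-14.929684469583265), np.float64(-14.520067562948881)] orig [ 0.55538583 -0.01369145] [ 0.55641095 -0.0139576 ]
0.079 w 0.15986973819587955 0.15788312381306038 len 0.26563043344337695 0.26677388367664906
yaw -14.504663445108916 width yaw [np.float64(-14.929684469583265), np.float64(-14.520067562948881)] orig [ 0.55541232 -0.01358923] [ 0.55367    -0.01313849]
lid near mid [0.34934363 0.04161171] 0.14641399481711365
bar [[ 0.4923  0.0376]
 [ 0.4944  0.0329]
 [ 0.4797 -0.0224]
 [ 0.4643 -0.017 ]
 [ 0.4829  0.0389]]
```

Run:
```python
from h import *
s=load('top'); im=s['img']
save('crop2.png',cv2.resize(im[112:245,110:275],None,fx=4.4,fy=4.4,interpolation=cv2.INTER_CUBIC))
T=np.array([.5126,.2539])
# glass rim centres guessed from view (far-from-centre ellipse), bases
for n,(u,v) in dict(a=(165,224.5),b=(138,160.5),c=(212,129)).items():
    for z in(.095,): 
        w=cast(s,u,v,z)[:2]; d=w-T; a=np.radians(78.3); print(n,w,'along y-tool',d@[np.cos(a),np.sin(a)],'x-tool',d@[np.sin(a),-np.cos(a)])
g=cast(s,186,179,.04)[:2];print('green',g)
```

```text
a [0.43787009 0.38525687] along y-tool 0.11347337114476787 x-tool -0.09981473909437509
b [0.5970745  0.45531385] along y-tool 0.2143593915464064 x-tool 0.04187518600610412
c [0.67732344 0.27229028] along y-tool 0.05141200565315909 x-tool 0.15757162998934449
green [0.55579486 0.35012572]
```

View pics/crop2.png

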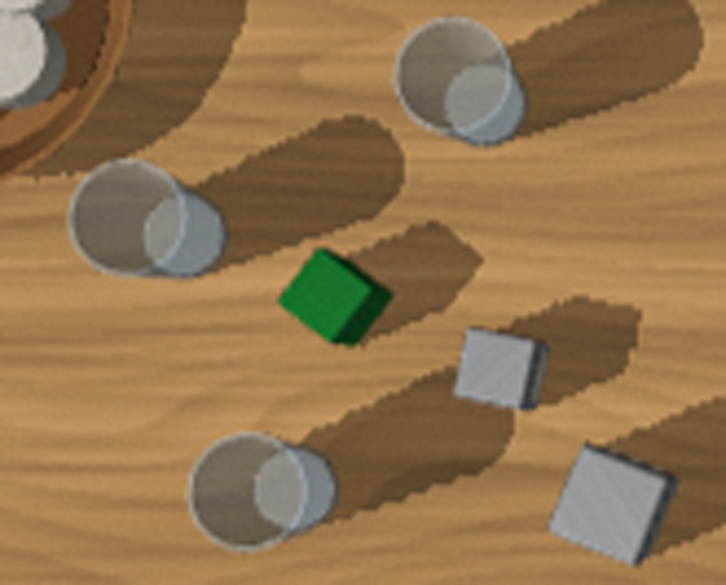

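Small grey tin confirmed at world (0.513, 0.254), edges at about -12°. The glasses clear the gripper if the jaws close along the tin's y. First move goes up and around.

Emit:
jog_arm --motion '[{"offset": [0, 0, -80], "roll": 0, "hand": 62}, {"offset": [0, 0, -80], "roll": 0, "hand": 62}, {"offset": [0, 0, -80], "roll": 0, "hand": 62}, {"offset": [-369, 349, -80], "roll": 0.508, "hand": 62}, {"offset": [-369, 349, -80], "roll": 0.508, "hand": 62}, {"offset": [-369, 349, -80], "roll": 0.508, "hand": 62}, {"offset": [-369, 349, -80], "roll": 0.508, "hand": 62}, {"offset": [-369, 349, -80], "roll": 0.508, "hand": 62}, {"offset": [-369, 349, -80], "roll": 0.508, "hand": 62}, {"offset": [-369, 349, -80], "roll": 0.508, "hand": 62}, {"offset": [-369, 349, -80], "roll": 0.508, "hand": 62}, {"offset": [-369, 349, -80], "roll": 0.508, "hand": 62}, {"offset": [-369, 349, -80], "roll": 0.508, "hand": 62}, {"offset": [-369, 349, -80], "roll": 0.508, "hand": 62}, {"offset": [-369, 349, -80], "roll": 0.508, "hand": 62}, {"offset": [-369, 349, -80], "roll": 0.508, "hand": 62}, {"offset": [-369, 349, -80], "roll": 0.508, "hand": 62}, {"offset": [-369, 349, -80], "roll": 0.508, "hand": 62}]'

```text
clock: 1.6
tool_pos: [0.4498, -0.1997, 0.3173]
orientation: [-180.0, -0.0, 168.4]
force: [-0.2, -0.5, -1.0]
opening: 0.0621
```

Emit:
jog_arm --motion '[{"offset": [31, 457, 0], "roll": 0, "hand": 62}, {"offset": [31, 457, 0], "roll": 0, "hand": 62}, {"offset": [31, 457, 0], "roll": 0, "hand": 62}, {"offset": [31, 457, 0], "roll": 0, "hand": 62}, {"offset": [31, 457, 0], "roll": 0, "hand": 62}, {"offset": [31, 457, 0], "roll": 0, "hand": 62}, {"offset": [31, 457, 0], "roll": 0, "hand": 62}, {"offset": [31, 457, 0], "roll": 0, "hand": 62}, {"offset": [31, 457, 0], "roll": 0, "hand": 62}, {"offset": [31, 457, 0], "roll": 0, "hand": 62}, {"offset": [31, 457, 0], "roll": 0, "hand": 62}, {"offset": [31, 457, 0], "roll": 0, "hand": 62}, {"offset": [31, 457, 168], "roll": 0, "hand": 62}, {"offset": [31, 457, 168], "roll": 0, "hand": 62}, {"offset": [31, 457, 168], "roll": 0, "hand": 62}, {"offset": [31, 457, 168], "roll": 0, "hand": 62}, {"offset": [31, 457, 168], "roll": 0, "hand": 62}, {"offset": [31, 457, 168], "roll": 0, "hand": 62}]'

```text
clock: 3.1
tool_pos: [0.5115, 0.2511, 0.1482]
orientation: [-179.7, -0.1, 168.2]
force: [1.2, -0.1, 1.6]
opening: 0.0618
```

Run:
```python
from h import *
a=snap('scene');b=snap('top')
A=cv2.resize(a['img'][130:250,330:480],None,fx=4,fy=4,interpolation=cv2.INTER_CUBIC)
save('a1.png',A)
print(proj(a,[.5126,.2539,.054]), ctrl.get_obs()['tool_pos'],ctrl.get_obs()['force'])
```

```text
[389.98458468 191.38257291] [0.51360337 0.25333373 0.15205307] [-0.34798648  0.58220644  1.40685333]
```

View pics/a1.png

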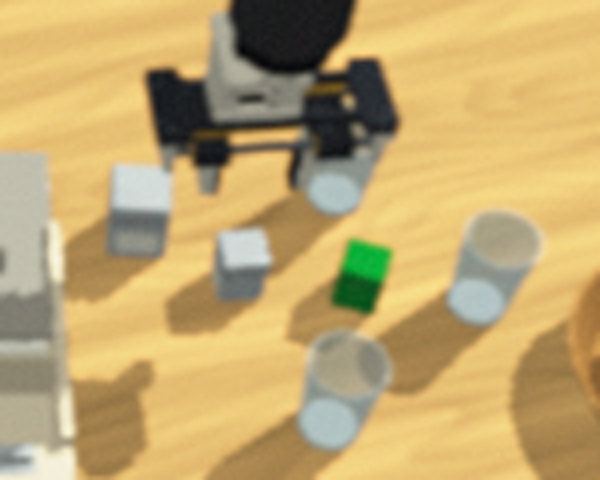

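Scene crop: tin top at (390.5,191.7) matches the predicted (390,191.4), and the fingers straddle it. Descend and grip.

Emit:
jog_arm --motion '[{"offset": [0, 0, 40], "roll": 0, "hand": 62}, {"offset": [0, 0, 80], "roll": 0, "hand": 62}, {"offset": [0, 0, 105], "roll": 0, "hand": 62}, {"offset": [0, 0, 116], "roll": 0, "hand": 62}, {"offset": [0, 0, 116], "roll": 0, "hand": 62}, {"offset": [0, 0, 116], "roll": 0, "hand": 62}, {"offset": [0, 0, 116], "roll": 0, "hand": 20}, {"offset": [0, 0, 116], "roll": 0, "hand": 20}, {"offset": [0, 0, 116], "roll": 0, "hand": 20}, {"offset": [0, 0, 116], "roll": 0, "hand": 20}, {"offset": [0, 0, 116], "roll": 0, "hand": 20}, {"offset": [0, 0, 116], "roll": 0, "hand": 20}, {"offset": [0, 0, 116], "roll": 0, "hand": 20}, {"offset": [0, 0, 116], "roll": 0, "hand": 20}]'

```text
clock: 4.37
tool_pos: [0.5126, 0.2538, 0.0349]
orientation: [179.9, 0.1, 168.3]
force: [-1.9, 0.6, 7.5]
opening: 0.042
```

Emit:
jog_arm --motion '[{"offset": [0, 0, -30], "roll": 0, "hand": 20}, {"offset": [0, 0, -70], "roll": 0, "hand": 20}, {"offset": [0, 0, -105], "roll": 0, "hand": 20}, {"offset": [0, 0, -120], "roll": 0, "hand": 20}, {"offset": [-20, -32, -120], "roll": 0.05, "hand": 20}, {"offset": [-39, -64, -120], "roll": 0.05, "hand": 20}, {"offset": [-59, -96, -120], "roll": 0.05, "hand": 20}, {"offset": [-78, -128, -120], "roll": 0.05, "hand": 20}, {"offset": [-98, -160, -120], "roll": 0.05, "hand": 20}, {"offset": [-118, -192, -120], "roll": 0.05, "hand": 20}, {"offset": [-137, -224, -120], "roll": 0.05, "hand": 20}, {"offset": [-150, -245, -120], "roll": 0.05, "hand": 20}, {"offset": [-157, -256, -120], "roll": 0.05, "hand": 20}, {"offset": [-157, -256, -120], "roll": 0.05, "hand": 20}, {"offset": [-157, -256, -110], "roll": 0.05, "hand": 20}, {"offset": [-157, -256, -90], "roll": 0.05, "hand": 20}, {"offset": [-157, -256, -90], "roll": 0.05, "hand": 20}, {"offset": [-157, -256, -90], "roll": 0.05, "hand": 20}]'

```text
clock: 5.87
tool_pos: [0.6125, -0.0285, 0.1223]
orientation: [-179.9, -0.2, 165.5]
force: [-0.1, 0.2, -0.3]
opening: 0.042
```

Run:
```python
from h import *
a=snap('scene')
save('a2.png',cv2.resize(a['img'][130:280,260:410],None,fx=4,fy=4,interpolation=cv2.INTER_CUBIC))
print(ctrl.get_obs()['tool_pos'],ctrl.get_obs()['force'])
```

```text
[ 0.61335986 -0.02847211  0.12341503] [ 0.5493951   0.16703328 -0.84984906]
```

View pics/a2.png

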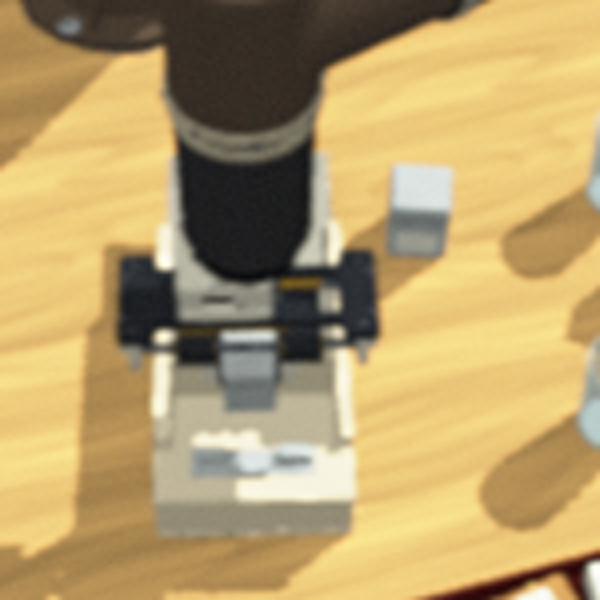

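Tin held upright at crop (250,370), centred over the compartment. Lower it, release, rise.

Emit:
jog_arm --motion '[{"offset": [0, 0, 25], "roll": 0, "hand": 20}, {"offset": [0, 0, 50], "roll": 0, "hand": 20}, {"offset": [0, 0, 65], "roll": 0, "hand": 20}, {"offset": [0, 0, 75], "roll": 0, "hand": 20}, {"offset": [0, 0, 80], "roll": 0, "hand": 20}, {"offset": [0, 0, 83], "roll": 0, "hand": 20}, {"offset": [0, 0, 83], "roll": 0, "hand": 20}, {"offset": [0, 0, 83], "roll": 0, "hand": 20}, {"offset": [0, 0, 83], "roll": 0, "hand": 20}]'

```text
clock: 6.67
tool_pos: [0.6145, -0.0292, 0.0416]
orientation: [180.0, 0.1, 165.4]
force: [0.8, 0.2, -1.6]
opening: 0.042
```

Emit:
jog_arm --motion '[{"offset": [0, 0, 0], "roll": 0, "hand": 62}, {"offset": [0, 0, 0], "roll": 0, "hand": 62}, {"offset": [0, 0, 0], "roll": 0, "hand": 62}, {"offset": [0, 0, 0], "roll": 0, "hand": 62}, {"offset": [0, 0, 0], "roll": 0, "hand": 62}, {"offset": [0, 0, -30], "roll": 0, "hand": 62}, {"offset": [0, 0, -70], "roll": 0, "hand": 62}, {"offset": [0, 0, -110], "roll": 0, "hand": 62}, {"offset": [0, 0, -140], "roll": 0, "hand": 62}, {"offset": [0, 0, -140], "roll": 0, "hand": 62}]'

```text
clock: 7.5
tool_pos: [0.6174, -0.0292, 0.1883]
orientation: [179.8, 0.6, 165.5]
force: [1.1, 0.6, 0.3]
opening: 0.0619
```

Run:
```python
from h import *
b=snap('top');a=snap('scene')
A=cv2.resize(a['img'][150:280,270:380],(508,600),interpolation=cv2.INTER_CUBIC)
save('a3.png',A)
print(ctrl.get_obs()['tool_pos'],ctrl.get_obs()['force'])
```

```text
[ 0.61443592 -0.02920508  0.1824088 ] [ 0.09148205  0.01153758 -0.65350123]
```

View pics/a3.png

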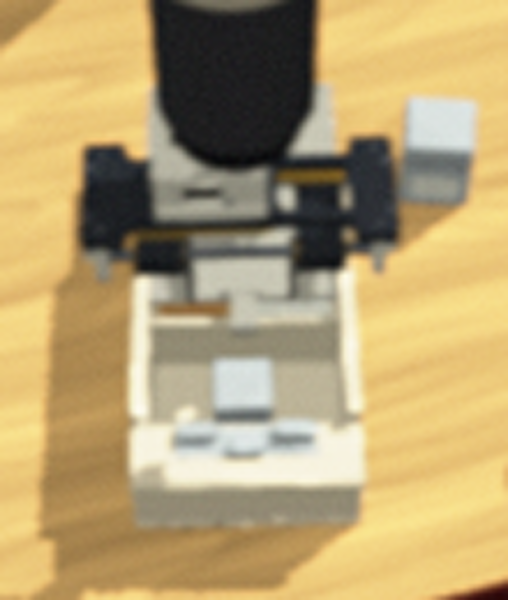

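Tin stands upright in the compartment (crop (243,385)), lid still open with its tab at (243,310). Now place the fingers behind the grip bar to push it with both finger sides. Tool x is now exactly -caddy x.

Emit:
jog_arm --motion '[{"offset": [35, 0, 0], "roll": 0, "hand": 30}, {"offset": [70, 0, 0], "roll": 0, "hand": 30}, {"offset": [105, 0, 0], "roll": 0, "hand": 30}, {"offset": [140, 0, 0], "roll": 0, "hand": 30}, {"offset": [165, 0, 0], "roll": 0, "hand": 30}, {"offset": [178, 0, 0], "roll": 0, "hand": 30}, {"offset": [178, 0, 0], "roll": 0, "hand": 30}, {"offset": [178, 0, 0], "roll": 0, "hand": 30}, {"offset": [178, 0, 0], "roll": 0, "hand": 30}, {"offset": [178, 0, 30], "roll": 0, "hand": 30}, {"offset": [178, 0, 55], "roll": 0, "hand": 30}, {"offset": [178, 0, 75], "roll": 0, "hand": 30}, {"offset": [178, 0, 85], "roll": 0, "hand": 30}, {"offset": [178, 0, 90], "roll": 0, "hand": 30}, {"offset": [178, 0, 90], "roll": 0, "hand": 30}, {"offset": [178, 0, 90], "roll": 0, "hand": 30}, {"offset": [178, 0, 90], "roll": 0, "hand": 30}, {"offset": [178, 0, 90], "roll": 0, "hand": 30}]'

```text
clock: 9.1
tool_pos: [0.4422, 0.0156, 0.0913]
orientation: [180.0, 0.1, 165.4]
force: [-0.2, -0.7, 0.5]
opening: 0.03
```

```bash
cat > f.py <<'E'
from h import *
d=np.array([.9677,-.252]);n=np.array([.252,.9677]);O=np.array([.556,-.0137])
o=ctrl.get_obs(); p=o['tool_pos']; r=p[:2]-O
print('t',round(o['clock'],2),'tcp caddy x %.2f y %.2f z %.2f'%(r@d*1e3,r@n*1e3,p[2]*1e3),'F along %.2f side %.2f up %.2f'%(o['force'][:2]@d,o['force'][:2]@n,o['force'][2]))
E
python3 f.py
python3 - <<'E'
from h import *
a=snap('scene')
save('a4.png',cv2.resize(a['img'][130:270,260:400],None,fx=4,fy=4,interpolation=cv2.INTER_CUBIC))
E
```

```text
t 9.1 tcp caddy x -117.54 y -0.38 z 91.30 F along -0.03 side -0.73 up 0.48
```

View pics/a4.png

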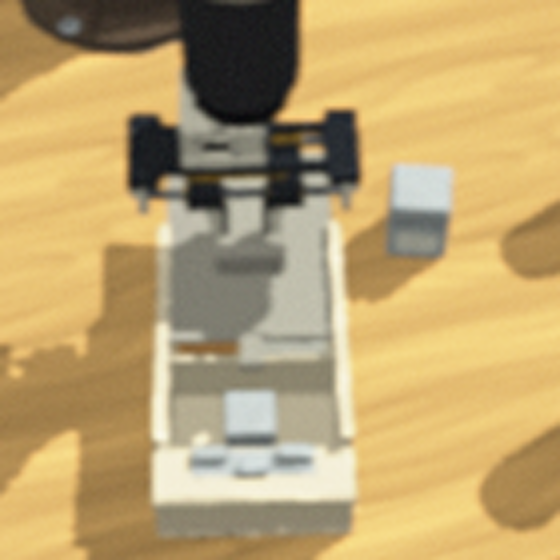

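Fingers sit behind the bar, clear of it, tin visible upright. Push slowly.

Emit:
jog_arm --motion '[{"offset": [-5, 0, 0], "roll": 0, "hand": 30}, {"offset": [-10, 0, 0], "roll": 0, "hand": 30}, {"offset": [-14, 0, 0], "roll": 0, "hand": 30}, {"offset": [-17, 0, 0], "roll": 0, "hand": 30}, {"offset": [-20, 0, 0], "roll": 0, "hand": 30}, {"offset": [-23, 0, 0], "roll": 0, "hand": 30}, {"offset": [-26, 0, 0], "roll": 0, "hand": 30}, {"offset": [-30, 0, 0], "roll": 0, "hand": 30}, {"offset": [-34, 0, 0], "roll": 0, "hand": 30}, {"offset": [-38, 0, 0], "roll": 0, "hand": 30}, {"offset": [-42, 0, 0], "roll": 0, "hand": 30}, {"offset": [-46, 0, 0], "roll": 0, "hand": 30}, {"offset": [-50, 0, 0], "roll": 0, "hand": 30}, {"offset": [-54, 0, 0], "roll": 0, "hand": 30}, {"offset": [-58, 0, 0], "roll": 0, "hand": 30}, {"offset": [-62, 0, 0], "roll": 0, "hand": 30}, {"offset": [-65, 0, 0], "roll": 0, "hand": 30}, {"offset": [-68, 0, 0], "roll": 0, "hand": 30}, {"offset": [-70, 0, 0], "roll": 0, "hand": 30}, {"offset": [-70, 0, 0], "roll": 0, "hand": 30}]'

```text
clock: 10.82
tool_pos: [0.5097, -0.0023, 0.0906]
orientation: [180.0, 0.0, 165.4]
force: [-0.0, 0.8, -0.2]
opening: 0.0299
```

```bash
python3 f.py
python3 - <<'E'
from h import *
b=snap('top')
save('b1.png',cv2.resize(b['img'][110:260,260:390],None,fx=4,fy=4,interpolation=cv2.INTER_CUBIC))
E
```

```text
t 10.82 tcp caddy x -47.64 y -0.62 z 90.61 F along -0.19 side 0.74 up -0.20
```

View pics/b1.png

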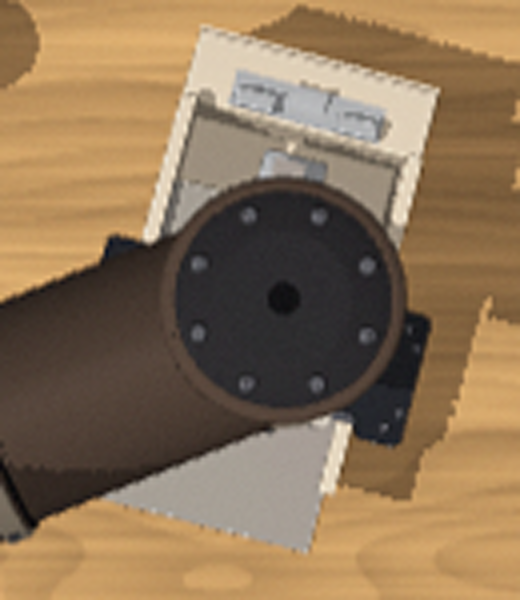

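Top view: the lid has moved, its right rear corner now at crop (308,550), the tin visible at (293,165).

Run:
```python
from h import *
from f import d,n,O
s=load('top')
for u,v in((488/3.7+199.6,575/3.7+111.6),(308/4+259.6,550/4+109.6)):
    r=cast(s,u,v,.072)[:2]-O; print(r@d*1e3+105,r@n*1e3)
```

```text
t 10.87 tcp caddy x -47.82 y -0.63 z 90.62 F along 0.58 side -0.14 up -0.24
-108.7339312283685 -71.75709444234765
-56.88789935198935 -71.62072321613847
```

Emit:
jog_arm --motion '[{"offset": [-2, 0, 0], "roll": 0, "hand": 30}, {"offset": [-4, 0, 0], "roll": 0, "hand": 30}, {"offset": [-6, 0, 0], "roll": 0, "hand": 30}, {"offset": [-8, 0, 0], "roll": 0, "hand": 30}, {"offset": [-10, 0, 0], "roll": 0, "hand": 30}, {"offset": [-12, 0, 0], "roll": 0, "hand": 30}, {"offset": [-14, 0, 0], "roll": 0, "hand": 30}, {"offset": [-16, 0, 0], "roll": 0, "hand": 30}, {"offset": [-18, 0, 0], "roll": 0, "hand": 30}, {"offset": [-20, 0, 0], "roll": 0, "hand": 30}]'

```text
clock: 11.7
tool_pos: [0.5288, -0.0073, 0.0906]
orientation: [-180.0, -0.0, 165.4]
force: [-2.8, 0.7, 1.7]
opening: 0.0299
```

Emit:
jog_arm --motion '[{"offset": [-1, 0, 0], "roll": 0, "hand": 30}, {"offset": [-2, 0, 0], "roll": 0, "hand": 30}, {"offset": [-3, 0, 0], "roll": 0, "hand": 30}, {"offset": [-4, 0, 0], "roll": 0, "hand": 30}, {"offset": [-5, 0, 0], "roll": 0, "hand": 30}]'

```text
clock: 12.12
tool_pos: [0.5335, -0.0085, 0.0905]
orientation: [180.0, -0.0, 165.4]
force: [-1.4, 0.6, 0.0]
opening: 0.0299
```

```bash
python3 f.py
```

```text
t 12.12 tcp caddy x -23.09 y -0.67 z 90.52 F along -1.48 side 0.24 up 0.04
```

Emit:
jog_arm --motion '[{"offset": [-1, 0, 0], "roll": 0, "hand": 30}, {"offset": [-2, 0, 0], "roll": 0, "hand": 30}, {"offset": [-3, 0, 0], "roll": 0, "hand": 30}, {"offset": [-4, 0, 0], "roll": 0, "hand": 30}, {"offset": [-4, 0, 0], "roll": 0, "hand": 30}]'

```text
clock: 12.53
tool_pos: [0.5376, -0.0096, 0.0906]
orientation: [180.0, 0.0, 165.4]
force: [-0.2, -0.2, -0.9]
opening: 0.0301
```

Emit:
jog_arm --motion '[{"offset": [-1, 0, 0], "roll": 0, "hand": 30}, {"offset": [-2, 0, 0], "roll": 0, "hand": 30}, {"offset": [-3, 0, 0], "roll": 0, "hand": 30}, {"offset": [-4, 0, 0], "roll": 0, "hand": 30}, {"offset": [-4, 0, 0], "roll": 0, "hand": 30}]'

```text
clock: 12.95
tool_pos: [0.5414, -0.0106, 0.0906]
orientation: [180.0, 0.0, 165.4]
force: [-0.3, -0.7, -0.3]
opening: 0.0299
```

Emit:
jog_arm --motion '[{"offset": [-1, 0, 0], "roll": 0, "hand": 30}, {"offset": [-2, 0, 0], "roll": 0, "hand": 30}, {"offset": [-3, 0, 0], "roll": 0, "hand": 30}, {"offset": [-3, 0, 0], "roll": 0, "hand": 30}]'

```text
clock: 13.28
tool_pos: [0.544, -0.0114, 0.0906]
orientation: [-180.0, -0.0, 165.4]
force: [-2.2, 0.5, 2.0]
opening: 0.0299
```

Emit:
jog_arm --motion '[{"offset": [-1, 0, 0], "roll": 0, "hand": 30}, {"offset": [-2, 0, 0], "roll": 0, "hand": 30}, {"offset": [-3, 0, 0], "roll": 0, "hand": 30}, {"offset": [-3, 0, 0], "roll": 0, "hand": 30}]'

```text
clock: 13.62
tool_pos: [0.5472, -0.0121, 0.0906]
orientation: [180.0, 0.0, 165.4]
force: [-2.4, 0.2, 1.3]
opening: 0.0301
```

Emit:
jog_arm --motion '[{"offset": [-1, 0, 0], "roll": 0, "hand": 30}, {"offset": [-2, 0, 0], "roll": 0, "hand": 30}, {"offset": [-2, 0, 0], "roll": 0, "hand": 30}]'

```text
clock: 13.87
tool_pos: [0.5491, -0.0126, 0.0906]
orientation: [180.0, 0.0, 165.4]
force: [-2.4, -0.9, 1.7]
opening: 0.0298
```

Emit:
jog_arm --motion '[{"offset": [-1, 0, 0], "roll": 0, "hand": 30}, {"offset": [-2, 0, 0], "roll": 0, "hand": 30}, {"offset": [-2, 0, 0], "roll": 0, "hand": 30}]'

```text
clock: 14.12
tool_pos: [0.5509, -0.0131, 0.0905]
orientation: [-180.0, -0.0, 165.4]
force: [-2.9, 0.6, 2.6]
opening: 0.03
```

```bash
python3 f.py
python3 - <<'E'
from h import *
for i in range(3): cams.snapshot('top'); print(ctrl.get_obs()['force'])
E
```

```text
t 14.12 tcp caddy x -5.11 y -0.71 z 90.53 F along -2.95 side -0.14 up 2.60
[-2.85566145  0.93120396  1.68460007]
[-2.36343533  0.76896661  1.46377348]
[-2.12585893 -0.11077652  2.72379096]
```

Emit:
jog_arm --motion '[{"offset": [-1, 0, 0], "roll": 0, "hand": 30}, {"offset": [-1.5, 0, 0], "roll": 0, "hand": 30}, {"offset": [-1.5, 0, 0], "roll": 0, "hand": 30}]'

```text
clock: 14.52
tool_pos: [0.5521, -0.0135, 0.0905]
orientation: [-180.0, -0.0, 165.4]
force: [-4.3, 0.6, 3.7]
opening: 0.0297
```

Emit:
jog_arm --motion '[{"offset": [-1, 0, 0], "roll": 0, "hand": 30}, {"offset": [-1, 0, 0], "roll": 0, "hand": 30}]'

```text
clock: 14.68
tool_pos: [0.5531, -0.0137, 0.0905]
orientation: [-180.0, -0.0, 165.4]
force: [-4.6, 1.7, 3.6]
opening: 0.03
```

Emit:
jog_arm --motion '[{"offset": [-1, 0, 0], "roll": 0, "hand": 30}, {"offset": [-1, 0, 0], "roll": 0, "hand": 30}]'

```text
clock: 14.85
tool_pos: [0.5539, -0.014, 0.0905]
orientation: [-180.0, -0.0, 165.4]
force: [-4.5, 1.0, 3.9]
opening: 0.0298
```

Emit:
jog_arm --motion '[{"offset": [-1, 0, 0], "roll": 0, "hand": 30}, {"offset": [-1, 0, 0], "roll": 0, "hand": 30}]'

```text
clock: 15.02
tool_pos: [0.5547, -0.0142, 0.0905]
orientation: [-180.0, -0.0, 165.4]
force: [-5.2, 1.7, 3.9]
opening: 0.0303
```

Emit:
jog_arm --motion '[{"offset": [-0.8, 0, 0], "roll": 0, "hand": 30}, {"offset": [-0.8, 0, 0], "roll": 0, "hand": 30}]'

```text
clock: 15.18
tool_pos: [0.5554, -0.0145, 0.0905]
orientation: [-180.0, -0.1, 165.4]
force: [-5.6, 0.9, 4.7]
opening: 0.03
```

Emit:
jog_arm --motion '[{"offset": [-0.8, 0, 0], "roll": 0, "hand": 30}, {"offset": [-0.8, 0, 0], "roll": 0, "hand": 30}]'

```text
clock: 15.35
tool_pos: [0.5562, -0.0147, 0.0905]
orientation: [-180.0, -0.1, 165.4]
force: [-5.1, 0.9, 4.4]
opening: 0.0295
```

Emit:
jog_arm --motion '[{"offset": [-0.8, 0, 0], "roll": 0, "hand": 30}, {"offset": [-0.8, 0, 0], "roll": 0, "hand": 30}]'

```text
clock: 15.52
tool_pos: [0.5571, -0.0149, 0.0904]
orientation: [-180.0, -0.0, 165.4]
force: [-4.8, 1.7, 3.9]
opening: 0.0299
```

Emit:
jog_arm --motion '[{"offset": [-0.8, 0, 0], "roll": 0, "hand": 30}, {"offset": [-0.8, 0, 0], "roll": 0, "hand": 30}]'

```text
clock: 15.68
tool_pos: [0.558, -0.0151, 0.0905]
orientation: [-180.0, -0.0, 165.4]
force: [-5.4, 0.4, 3.6]
opening: 0.0299
```

Emit:
jog_arm --motion '[{"offset": [-0.8, 0, 0], "roll": 0, "hand": 30}, {"offset": [-0.8, 0, 0], "roll": 0, "hand": 30}]'

```text
clock: 15.85
tool_pos: [0.5588, -0.0153, 0.0905]
orientation: [-180.0, -0.0, 165.4]
force: [-4.5, 0.7, 3.8]
opening: 0.03
```

Emit:
jog_arm --motion '[{"offset": [-0.8, 0, 0], "roll": 0, "hand": 30}, {"offset": [-0.8, 0, 0], "roll": 0, "hand": 30}]'

```text
clock: 16.02
tool_pos: [0.5597, -0.0155, 0.0905]
orientation: [-180.0, -0.0, 165.4]
force: [-4.2, 0.8, 2.4]
opening: 0.03
```

Emit:
jog_arm --motion '[{"offset": [-0.8, 0, 0], "roll": 0, "hand": 30}, {"offset": [-0.8, 0, 0], "roll": 0, "hand": 30}]'

```text
clock: 16.18
tool_pos: [0.5611, -0.0156, 0.0905]
orientation: [180.0, 0.0, 165.4]
force: [-0.7, 0.5, -0.2]
opening: 0.0299
```

Emit:
jog_arm --motion '[{"offset": [-0.8, 0, 0], "roll": 0, "hand": 30}, {"offset": [-0.8, 0, 0], "roll": 0, "hand": 30}]'

```text
clock: 16.35
tool_pos: [0.5625, -0.0156, 0.0907]
orientation: [180.0, 0.1, 165.5]
force: [0.1, 0.2, -0.1]
opening: 0.0298
```

Force dropped from about 5 N to 0, which is the click. Back off, rise, and move clear for a check.

Emit:
jog_arm --motion '[{"offset": [8, 0, 0], "roll": 0, "hand": 30}, {"offset": [16, 0, 0], "roll": 0, "hand": 30}, {"offset": [16, 0, -30], "roll": 0, "hand": 30}, {"offset": [16, 0, -70], "roll": 0, "hand": 30}, {"offset": [16, 0, -110], "roll": 0, "hand": 30}, {"offset": [16, 0, -150], "roll": 0, "hand": 30}, {"offset": [60, -30, -170], "roll": 0, "hand": 30}, {"offset": [90, -70, -170], "roll": 0, "hand": 30}, {"offset": [110, -110, -170], "roll": 0, "hand": 30}, {"offset": [115, -150, -170], "roll": 0, "hand": 30}, {"offset": [115, -190, -170], "roll": 0, "hand": 30}, {"offset": [115, -220, -170], "roll": 0, "hand": 30}, {"offset": [115, -220, -170], "roll": 0, "hand": 30}, {"offset": [115, -220, -170], "roll": 0, "hand": 30}]'

```text
clock: 17.52
tool_pos: [0.3931, -0.2016, 0.2606]
orientation: [180.0, 0.0, 165.2]
force: [1.4, 0.5, 0.4]
opening: 0.0302
```

```bash
python3 f.py
python3 - <<'E'
from h import *
a=snap('scene');b=snap('top')
A=cv2.resize(a['img'][150:270,280:370],(400,533),interpolation=cv2.INTER_CUBIC)
B=cv2.resize(b['img'][105:255,270:380],(391,533),interpolation=cv2.INTER_CUBIC)
save('c1.png',np.hstack([A,B]))
E
```

```text
t 17.52 tcp caddy x -110.29 y -222.90 z 260.61 F along 1.21 side 0.80 up 0.37
```

View pics/c1.png

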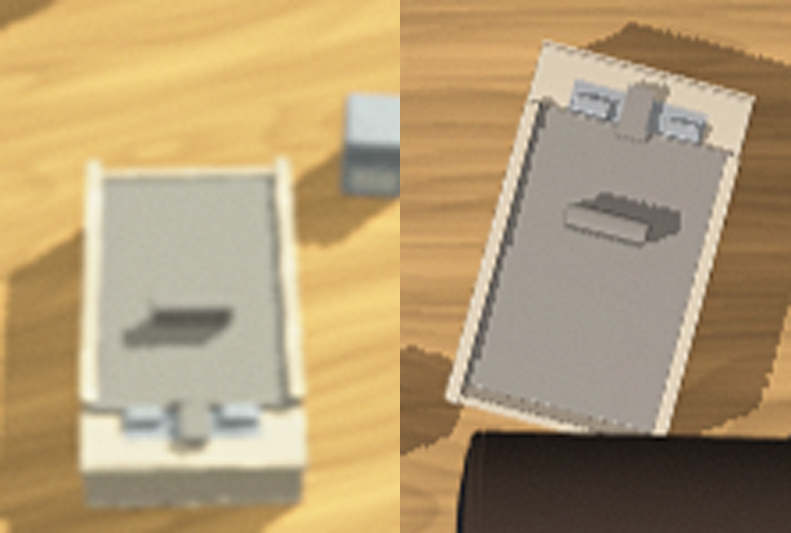

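Run:
```python
from h import *
from f import d,n,O
s=load('top')
def P(x,y,z):
    r=cast(s,(x-400)/3.5545+269.6,y/3.5545+104.6,z)[:2]-O; return r@d*1e3,r@n*1e3
print('rear edge ->lid x',[P(x,y,.072)[0]+105 for x,y in((470,388),)])
print('bar far edge',[P(x,y,.098)[0]-38 for x,y in((572,203),(650,227))])
print('tab tip',[P(x,y,.077)[0]-132 for x,y in((632,83),(664,90))])
```

```text
t 17.62 tcp caddy x -109.64 y -220.85 z 260.50 F along -0.52 side 0.82 up -0.14
rear edge ->lid x [np.float64(-5.745126649158834)]
bar far edge [np.float64(-4.629943461683801), np.float64(-6.972664676743744)]
tab tip [np.float64(-0.9610296633365749), np.float64(0.052991448189629864)]
```

```bash
python3 -c "
from plant import order; print(order.close_job())"
```

```text
the job is handed in; nothing more can be done
None
```

The tin is in the caddy's compartment and the lid is shut. I handed the job in at about 17.6 s on the robot's clock; the hand-in reported no verdict.

- **Tin:** I chose the smaller of the two grey tins, gripped it at 42 mm, and set it upright in the compartment. After release the picture showed it standing straight, with the lid still open. I could not see it again once the lid was closed.
- **Lid:** I pushed it from behind its grip bar in small steps. The push rose to about 5.5 N, held near 4.5 N, then fell to 0 N at the click. I made one more 0.8 mm step with no resistance, well short of any forcing, then backed off.
- **Last checks:**
  - The final picture shows the lid inside the rails with its tab lying over the ledge, and the arm clear of everything.
  - My estimates of the lid's position disagree by a few mm: about -6 mm from its rear edge and the bar, about 0 mm from the tab, and about -3 mm from the tool's position. All are within the shut range.
  - I could not measure the tab's height directly, so the click rests on the drop in force and the tab's position.
- **Bystanders:** The arm stayed clear of the glasses, cups, bowl and jar throughout. I did not measure their positions again at the end.

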